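# Reject the red-dot lemon and hold the firmness tester on the blue dot

### The arm

A 6-joint arm with a two-finger parallel gripper is mounted at the origin on a cart in front of the work surface, level with it; the furniture and walls round the work are solid. World frame = base frame: x ahead of the robot, y to its left, z up, the work surface at z = 0. Lengths are in mm, angles in rad, forces in N, time in s.
With the tool pointing down it reaches from about 350 to 975 mm from the base axis. Payload 7.1 kg.
Tool frame: the origin (TCP) lies between the finger pads; the fingertips stand 8 mm ahead of it and the grasp point (between the pads) lies 11 mm behind it (ctrl.tips_ahead is the distance from the TCP to the fingertips, in mm); y points along the fingers, z is the direction in which the jaws open and shut, and the axes are right-handed (so a half turn about y gives the same grasp; the last joint's range is limited). The gripper opens to 88 mm and grips with 3 to 60 N. Pads are 20 mm wide; open, the fingers measure 115 mm over their backs; the gripper's body (75 mm by 178 mm) begins 61 mm behind the grasp point.
Start: joints at [1.284, 0.423, 1.63, -0, 1.089, -0.019], TCP at [165.35, 602.714, 210.575] pointing down, gripper open.
Joint ranges: [-3, 3], [-0.9, 2.11], [0.09, 2.58], [-1.31, 4.45], [0.11, 2.69], [-2.54, 2.54]. Speed limits (rad/s): [2.39, 2.39, 3.01, 3.14, 3.14, 3.14].

### API

Orientations are given as a rotation vector (axis times angle).
In Python, from workcell import ctrl gives the robot as it stands.
- The arm moves only by the shell command python3 -m creep 'ROWS'. ROWS is JSON, a list of rows, each an object of numbers: "tx", "ty", "tz": the shift along the world's x, y, z in mm; "rx", "ry", "rz": the turn, a rotation vector about the world's x, y, z in rad; "fingers": the closure in counts, from 0 (fully open) to 255 (shut). A call has 1 to 10 rows; each row is the pose to reach, as a shift and turn from the pose commanded when the call began; what a row does not reach only later rows make up. A row lasts 1/8 s, in which the tool goes at most 62.5 mm and 10.7 degrees, less where a joint would pass 70% of its speed; a pose out of reach is approached as far as the arm can. A call with a gripper value outside its range is refused whole. The fingers move at their own pace and stop on an object; the grip force is fixed at half the most. Time passes only in rows, so rows that repeat a pose let the fingers close. It gives the time, the measured TCP pose, the force and the opening at its end, in the units of the state.
- ctrl.get_obs(): the state, without advancing time (a new reading comes with each control period).
- ctrl.get_image(name): name is "scene" or "top"; returns a dict with "pixels" (384x512x3 uint8, blue, green, red), "intrinsics" (3x3 intrinsics, pixels), "rvec" (rotation vector, rad) and "tvec" (3), from world to camera coordinates, as OpenCV has them. Camera axes: x right, y down, z forward; pixel columns grow to the right and rows downward; lengths in mm; the calibration is good to about 2 mm. A picture is of the moment at which its call begins. There is no depth.
- ctrl.close_job(): hands the job in, once; it reports no verdict.
The state is a dict: "t": time; "qpos": joint angles; "qvel": joint speeds; "joint_torque": joint torques, N m; "ee_pos": TCP position; "orientation": TCP orientation; "ft_force": force on the tool from outside, world axes, zero at the start; "moment": the same for the moment, N m; "width": finger opening in mm.
Only numpy, scipy, OpenCV 4.12 (cv2) and the standard library are available. Lean on these libraries where they do the work, as an engineer would, in place of code of your own. Each camera call takes 0.05 s, during which the arm holds its last target.

### The job

Check the fruit in the wooden rack: first lift out the lemon with the red dot and lower it gently into the grey reject bin with the red rim. Then take the firmness tester out of its stand by the blue handle and, holding it upright, press its tip gently down on the blue dot on the other lemon until the lower end of the steel barrel is level with the green band on the plunger (about half of its travel). Stay there: the program finishes with the gripper still holding the tester steady on the dot; leave the other fruit in their seats and everything else where it stands.

Things in the scene. Friction and masses are not known exactly. Their poses are not given: they have to be found in the camera images.
- rack: Fixed pale wooden fruit rack, 85 x 290 x 26 mm high, standing on the worktop. Origin at the centre of its underside, long side along its y axis. Three seats in its top (34 x 60 mm slots, long along y) lie at y = -95, 0 and +95 mm; which fruit lies in which seat varies.
- lemon_2: The reject: yellow lemon with a red dot (15 mm) on top. 75 mm long (its x axis, which lies along the rack), 58 mm wide (its y axis), 59 mm high, 0.08 to 0.16 kg. Origin at its underside, about 20 mm over the worktop while it lies in its seat; rigid, grasp it across its y axis at mid height.
- reject_centre (a point): Centre of the reject lemon, 29 mm above its underside.
- lemon_1: The good lemon to be tested: yellow, with a blue dot on top, 78 mm long (x axis, along the rack), 55 mm wide (y axis), 56 mm high. Origin at its underside. It lies loose in its seat and must stay there.
- good_lemon_centre (a point): Centre of the good lemon, 28 mm above its underside.
- blue_dot (a point): Centre of the blue dot (15 mm across) on the very top of the good lemon's skin; about 75 mm over the worktop.
- lime_centre (a point): Centre of the unmarked green lime (60 x 48 x 48 mm) in the third seat of the rack; leave it there.
- reject_bin: Fixed open grey bin with a red rim, 160 x 160 mm outside, 152 mm inside, 58 mm high. Origin at the centre of its underside. It stands at one end of the rack, the tester's stand at the other; the sides vary.
- bin_floor (a point): Centre of the bin's inner floor, 4 mm above the worktop.
- stand: Fixed stand of the tester: black base plate 90 x 90 mm, four steel posts, and an aluminium collar plate 70 x 70 mm whose top is 62 mm high, with a 27 mm square hole in the middle. The tester hangs in the hole; lift it straight up by 55 mm or more to free it.
- tester: Firmness tester, 0.17 kg, upright in its stand. Origin at the shoulder, i.e. the centre of the underside of its blue handle, which rests on the collar. Above the origin: square blue handle 30 x 30 mm (sides along its x and y axes) and 60 mm tall, then a steel cap 34 mm in diameter to 72 mm with a dial on top. Below it: steel barrel 22 mm in diameter and 26 mm long, then the plunger, whose tip is 51 mm below the origin when free. Its z axis points up along the tool.
- tester_tip (a point): The black tip (10 mm wide) of the plunger, 51 mm below the tester's origin less the plunger's travel.
- tester_plunger (a joint): How far the sprung plunger is pushed into the barrel (m): 0 free, 0.014 fully in. It takes about 1.3 N to start and 2.5 N per cm more (3 N at half travel). Pushed in by 3.5 to 10.5 mm, the barrel's lower end lies within the 7 mm wide green band.
- timer: Kitchen timer, brass over white, 66 mm wide and 62 mm high, behind the rack; leave it.
- spice_jar: Glass spice jar with a cork, 44 mm wide and 92 mm high, behind the rack; leave it.
- matchbox: Matchbox 36 x 53 x 15 mm, behind the rack, to the right; leave it.
Things that resemble listed ones, but are neither listed nor needed, are in the scene too. Of the things that look like the tester, the smaller one is meant.

How it is judged:
By the outcome, as a careful person would: the job done as asked, in the order asked, and still so for the second after the job is handed in, while the arm keeps its last pose, push and grip.
It also fails if it takes over 48 s, if anything falls off the work surface, if the arm or the gripper's body presses on something with over 40 N, if the wrist force passes 120 N, or if a joint passes its speed limit or range.

## Working session

There is one attempt and no reset: what is moved stays moved. The work goes in short steps, Python scripts to look and compute and a shell command to move; the robot and the scene stay as the last step left them, time stands still between calls to the robot, and variables do not carry over. Pictures are saved under pics/ and viewed, and the job is handed in when it is done.

```bash
ls; mkdir -p pics; python3 - <<'E'
from workcell import ctrl
import cv2
o=ctrl.get_obs(); print({k:o[k] for k in('t','ee_pos','orientation','width','ft_force')}, ctrl.tips_ahead)
for n in('scene','top'):
    im=ctrl.get_image(n); cv2.imwrite(f'pics/{n}0.png',im['pixels']); print(n,im['intrinsics'],im['rvec'],im['tvec'])
E
```

```text
pics
{'t': 0.0, 'ee_pos': array([165.20021143, 602.17201121, 209.80944994]), 'orientation': array([-1.56207337,  0.21040591, -0.21007502]), 'width': 87.64531485740865, 'ft_force': array([ 0.20669633, -0.55623908, -0.06469467])} 8.0
scene [[348.26700784   0.         254.38268886]
 [  0.         348.26700784 192.6412525 ]
 [  0.           0.           1.        ]] [ 1.92875408 -0.95197784  0.56630469] [-326.10241492  277.1872518   591.75779803]
top [[359.43203643   0.         253.12072088]
 [  0.         359.43203643 195.74686212]
 [  0.           0.           1.        ]] [ 2.18711957 -2.22891222  0.0952618 ] [ -6.38966952 571.84775821 982.38492914]
```

View pics/scene0.png

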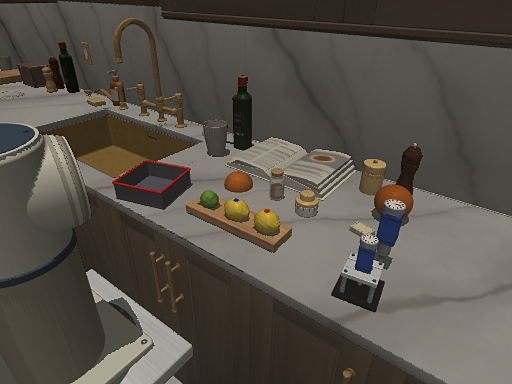

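View pics/top0.png

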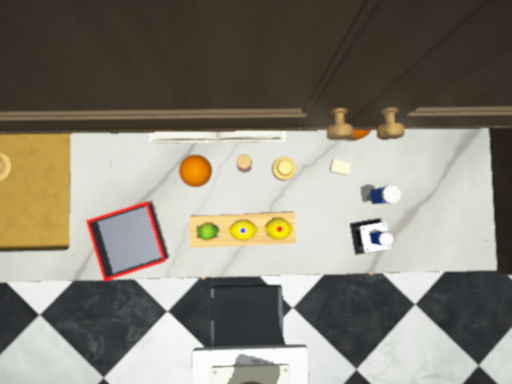

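```bash
cat > h.py <<'E'
import numpy as np,cv2
from workcell import ctrl
def cam(n):
    im=ctrl.get_image(n);im['R']=cv2.Rodrigues(np.array(im['rvec'],float))[0];return im
def ray(im,u,v):
    K=np.array(im['intrinsics']);R=im['R'];c=-R.T@np.array(im['tvec']).ravel()
    d=R.T@np.linalg.inv(K)@np.array([u,v,1.]);return c,d/np.linalg.norm(d)
def onz(im,u,v,z):
    c,d=ray(im,u,v);return c+d*(z-c[2])/d[2]
def tri(a,ua,b,ub):
    c1,d1=ray(a,*ua);c2,d2=ray(b,*ub)
    s=np.linalg.lstsq(np.c_[d1,-d2],c2-c1,rcond=None)[0]
    p,q=c1+s[0]*d1,c2+s[1]*d2;return (p+q)/2,np.linalg.norm(p-q)
def proj(im,p):
    return cv2.projectPoints(np.array([p],float),np.array(im['rvec'],float),np.array(im['tvec'],float).ravel(),np.array(im['intrinsics']),None)[0].ravel()
def blobs(im,f,amin=8):
    hsv=cv2.cvtColor(im['pixels'],cv2.COLOR_BGR2HSV).astype(int)
    m=f(hsv[...,0],hsv[...,1],hsv[...,2]).astype(np.uint8)
    n,l,s,c=cv2.connectedComponentsWithStats(m)
    return [(np.round(c[i],2).tolist(),s[i].tolist()) for i in range(1,n) if s[i,4]>=amin],m
E
python3 - <<'E'
from h import *
S=cam('scene');T=cam('top')
print('camS',ray(S,0,0)[0],'camT',ray(T,0,0)[0])
for n,im in(('S',S),('T',T)):
    print(n,'blue',blobs(im,lambda h,s,v:(h>105)&(h<130)&(s>130)&(v>60))[0])
    print(n,'red',blobs(im,lambda h,s,v:((h<6)|(h>172))&(s>190)&(v>120))[0])
    print(n,'yel',blobs(im,lambda h,s,v:(h>22)&(h<35)&(s>170)&(v>120),30)[0])
    print(n,'green',blobs(im,lambda h,s,v:(h>36)&(h<70)&(s>120)&(v>50),15)[0])
    p=im['pixels']
    c=p[190:310,320:420] if n=='S' else p[170:265,180:410]
    k=6 if n=='S' else 3.4
    cv2.imwrite(f'pics/crop{n}.png',cv2.resize(c,None,fx=k if n=='T' else 4.9,fy=k if n=='T' else 4.9,interpolation=cv2.INTER_CUBIC))
E
```

```text
camS [-105.74751893 -477.45090777  542.41215142] camT [ 516.61408193   14.06710484 1012.44399467]
S blue [([235.91, 199.64], [234, 199, 5, 3, 11]), ([388.16, 228.73], [377, 211, 25, 36, 542]), ([364.64, 259.22], [356, 245, 20, 28, 329])]
S red [([143.02, 164.74], [124, 160, 40, 15, 54]), ([175.83, 165.74], [166, 164, 20, 5, 23]), ([149.66, 183.71], [112, 168, 78, 25, 141]), ([120.12, 176.62], [118, 175, 5, 4, 8]), ([266.75, 210.38], [264, 209, 6, 4, 16])]
S yel [([236.39, 206.88], [224, 198, 25, 17, 277]), ([266.91, 218.49], [255, 209, 25, 19, 292])]
S green [([208.81, 198.66], [201, 191, 17, 16, 226])]
T blue [([376.53, 195.83], [371, 188, 14, 15, 129]), ([242.5, 230.2], [241, 229, 4, 3, 10]), ([374.9, 237.13], [371, 232, 9, 12, 70])]
T red [([126.66, 240.74], [88, 203, 77, 78, 455])]
T yel [([278.16, 228.52], [265, 218, 27, 21, 388]), ([242.53, 229.9], [229, 221, 28, 20, 358])]
T green [([207.22, 231.16], [198, 224, 20, 15, 234])]
```

View pics/cropS.png

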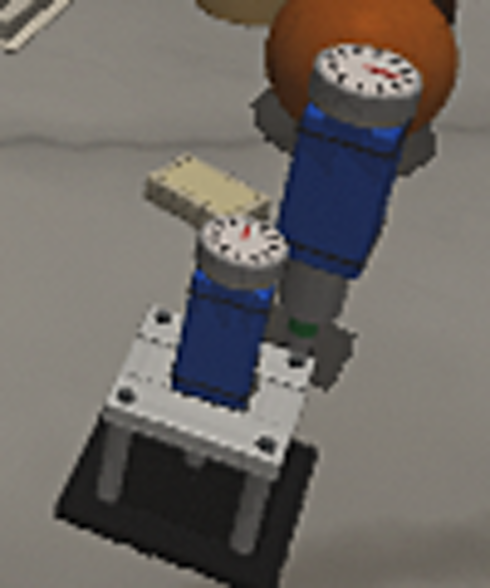

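View pics/cropT.png

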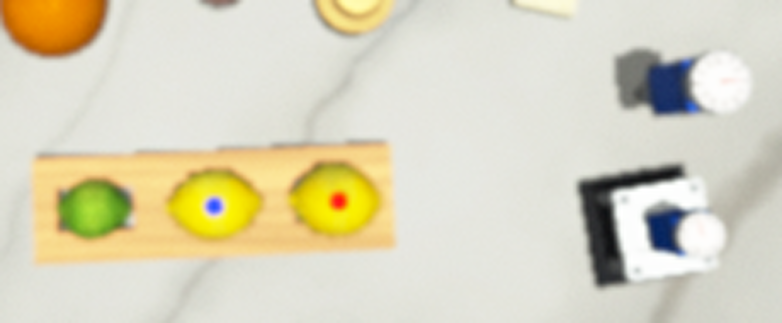

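The scene crop shows two tester lookalikes. The smaller one, at scene (365,260) and top (375,237), hangs in the collar stand. The larger, at (388,229), stands free behind it. I'll use the smaller one, as described. The red-dot lemon is at top (279,229), the blue-dot lemon at (242,230), the lime at (207,231), and the bin at top (127,241).

```bash
python3 - <<'E'
from h import *
S=cam('scene');T=cam('top')
np.set_printoptions(precision=1,suppress=True)
# dots
rt=blobs(T,lambda h,s,v:((h<12)|(h>165))&(s>150)&(v>120),4)[0]; print('T red',[b for b in rt if 260<b[0][0]<300])
rs=[b for b in blobs(S,lambda h,s,v:((h<12)|(h>165))&(s>150)&(v>100),4)[0] if 255<b[0][0]<280]; print(rs)
print('blue dot',tri(S,(235.91,199.64),T,(242.5,230.2)), onz(T,242.5,230.2,75))
for b in rt:
  if 260<b[0][0]<300: print('red dot',tri(S,rs[0][0],T,b[0]), onz(T,*b[0],79))
# rack outline
m=blobs(T,lambda h,s,v:(h>8)&(h<36)&(s>60)&(v>120))[1]
m2=np.zeros_like(m);m2[205:255,180:305]=m[205:255,180:305]
m2=cv2.morphologyEx(m2,cv2.MORPH_CLOSE,np.ones((9,9)))
c=max(cv2.findContours(m2,0,2)[0],key=cv2.contourArea)
bx=cv2.boxPoints(cv2.minAreaRect(c.astype(np.float32)));w=np.array([onz(T,*p,26) for p in bx]);print('rack',bx,w,w.mean(0),np.linalg.norm(np.diff(w,axis=0),axis=1))
# lemons via silhouettes
for nm,f in(('lem',lambda h,s,v:(h>22)&(h<35)&(s>170)&(v>80)),('lime',lambda h,s,v:(h>36)&(h<70)&(s>120)&(v>40))):
  m=blobs(T,f)[1]
  for c in cv2.findContours(m,0,1)[0]:
    if cv2.contourArea(c)>100 and c[:,0,0].mean()>180:
      w=np.array([onz(T,*p[0],48)[:2] for p in c],np.float32);print(nm,cv2.minAreaRect(w),cv2.fitEllipse(w))
# bin
m=blobs(T,lambda h,s,v:((h<8)|(h>170))&(s>150)&(v>100))[1];m[:,180:]=0
c=np.vstack(cv2.findContours(m,0,1)[0]);w=np.array([onz(T,*p[0],58)[:2] for p in c],np.float32);print('bin',cv2.minAreaRect(w),cv2.boxPoints(cv2.minAreaRect(w)))
# collar
g=cv2.cvtColor(T['pixels'],cv2.COLOR_BGR2HSV)
for nm,im in(('sc',S['pixels'][235:315,325:395]),('tc',T['pixels'][210:262,342:402])):
  cv2.imwrite(f'pics/{nm}.png',cv2.resize(im,None,fx=7,fy=7,interpolation=cv2.INTER_CUBIC))
E
```

```text
T red [([279.09, 228.64], [278, 227, 3, 4, 11])]
[([266.58, 210.42], [264, 209, 6, 4, 19])]
blue dot (array([479.5,  13.8,  76.1]), np.float64(0.5676659728484212)) [479.3  14.   75. ]
red dot (array([481.6, -81. ,  80.3]), np.float64(0.40024908410994914)) [481.5 -80.9  79. ]
rack [[188.6 216.1]
 [294.3 211.4]
 [295.7 242.9]
 [190.1 247.6]] [[ 518.7  160.    26. ]
 [ 525.9 -129.3   26. ]
 [ 439.7 -130.9   26. ]
 [ 433.3  157.1   26. ]] [479.4  14.2  26. ] [289.5  86.3 288.1]
lem ((478.7443542480469, 13.954536437988281), (58.61105728149414, 58.39069747924805), 43.943687438964844) ((478.9856262207031, 13.798040390014648), (49.09798049926758, 69.9232177734375), 0.48996180295944214)
lem ((480.7789001464844, -81.22908782958984), (69.89124298095703, 50.77082824707031), 88.76089477539062) ((480.5743408203125, -81.75891876220703), (51.85258102416992, 67.79764556884766), 178.6505889892578)
lime ((477.34539794921875, 107.35173797607422), (38.046424865722656, 50.79299545288086), 12.898385047912598) ((477.4656066894531, 107.91822814941406), (37.22529602050781, 50.978057861328125), 4.407905578613281)
bin ((457.16290283203125, 318.48736572265625), (166.45237731933594, 167.7766571044922), 16.695478439331055) [[353.3 374.9]
 [401.5 214.2]
 [561.  262. ]
 [512.8 422.7]]
```

View pics/tc.png

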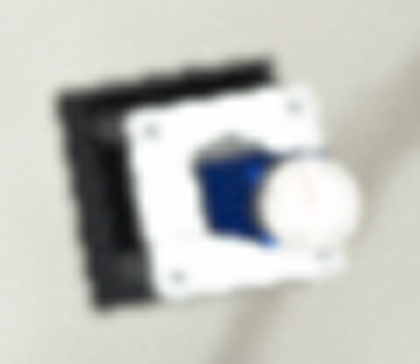

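View pics/sc.png

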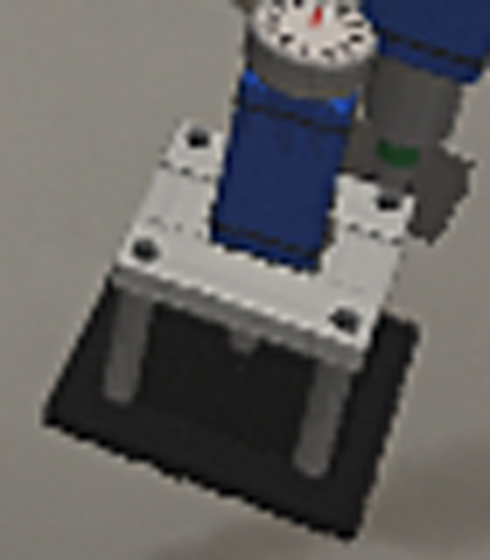

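```bash
python3 - <<'E'
from h import *
from scipy.spatial.transform import Rotation as Ro
np.set_printoptions(precision=2,suppress=True)
S=cam('scene');T=cam('top')
f=lambda x,y,a,b:((x+.5)/7-.5+a,(y+.5)/7-.5+b)
t=[f(x,y,342,210) for x,y in((150,132),(295,107),(325,257),(178,277))]
s=[f(x,y,325,235) for x,y in((145,250),(198,138),(388,203),(345,320))]
t=[f(x,y,342,210) for x,y in((150,132),(295,107),(325,257),(178,277))]
w=np.array([onz(T,*p,63) for p in t]);print('T',w,w.mean(0))
e=w[0]-w[1];print(np.degrees([np.arctan2(-(w[0]-w[1])[0],(w[0]-w[1])[1]),np.arctan2(-(w[3]-w[2])[0],(w[3]-w[2])[1]),np.arctan2((w[0]-w[3])[1],(w[0]-w[3])[0]),np.arctan2((w[1]-w[2])[1],(w[1]-w[2])[0])]))
w=np.array([onz(S,*p,63) for p in s]);print('S',w,w.mean(0))
d=f(310,200,342,210);d2=f(313,25,325,235)
print('dial',onz(T,*d,134),onz(S,*d2,134),tri(T,d,S,d2))
o=ctrl.get_obs();R=Ro.from_rotvec(o['orientation']).as_matrix();print(R,o['qpos'],o['t'])
E
```

```text
T [[ 476.76 -306.16   63.  ]
 [ 485.08 -362.23   63.  ]
 [ 428.12 -371.46   63.  ]
 [ 421.86 -314.84   63.  ]] [ 452.96 -338.67   63.  ]
[8.44 6.31 8.98 9.2 ]
S [[ 423.2  -314.75   63.  ]
 [ 478.58 -306.96   63.  ]
 [ 485.48 -362.71   63.  ]
 [ 431.24 -370.03   63.  ]] [ 454.63 -338.61   63.  ]
dial [ 454.76 -338.11  134.  ] [ 456.37 -338.    134.  ] (array([ 454.94, -338.06,  134.85]), np.float64(0.6117750942779878))
[[ 0.96 -0.    0.26]
 [-0.26 -0.    0.96]
 [-0.   -1.   -0.  ]] [ 1.28  0.42  1.63 -0.    1.09 -0.02] 0.4
```

```bash
python3 -m creep '[{"tx":25,"ty":-54,"tz":0,"rz":-0.1},{"tx":50,"ty":-108,"rz":-0.2},{"tx":75,"ty":-162,"rz":-0.3},{"tx":100,"ty":-216,"rz":-0.4},{"tx":125,"ty":-270,"rz":-0.5},{"tx":150,"ty":-324,"rz":-0.6},{"tx":175,"ty":-378,"rz":-0.7},{"tx":200,"ty":-432,"rz":-0.8},{"tx":225,"ty":-486,"rz":-0.9},{"tx":250,"ty":-540,"rz":-1.0}]'
```

```text
schema error: expected keys tx, ty, tz, rx, ry, rz, fingers
```

```bash
python3 -m creep '[{"tx":25,"ty":-54,"tz":0,"rx":0,"ry":0,"rz":-0.1,"fingers":0},{"tx":50,"ty":-108,"tz":0,"rx":0,"ry":0,"rz":-0.2,"fingers":0},{"tx":75,"ty":-162,"tz":0,"rx":0,"ry":0,"rz":-0.3,"fingers":0},{"tx":100,"ty":-216,"tz":0,"rx":0,"ry":0,"rz":-0.4,"fingers":0},{"tx":125,"ty":-270,"tz":0,"rx":0,"ry":0,"rz":-0.5,"fingers":0},{"tx":150,"ty":-324,"tz":0,"rx":0,"ry":0,"rz":-0.6,"fingers":0},{"tx":175,"ty":-378,"tz":0,"rx":0,"ry":0,"rz":-0.7,"fingers":0},{"tx":200,"ty":-432,"tz":0,"rx":0,"ry":0,"rz":-0.8,"fingers":0},{"tx":225,"ty":-486,"tz":0,"rx":0,"ry":0,"rz":-0.9,"fingers":0},{"tx":250,"ty":-540,"tz":0,"rx":0,"ry":0,"rz":-1.0,"fingers":0}]'
```

```text
t: 1.65
ee_pos: [416.2, 60.8, 211.0]
orientation: [-1.335, 0.985, -0.986]
ft_force: [1.7, 0.6, 0.5]
width: 88.0
```

```bash
python3 -m creep '[{"tx":22,"ty":-48,"tz":-20,"rx":0,"ry":0,"rz":-0.1,"fingers":0},{"tx":44,"ty":-96,"tz":-40,"rx":0,"ry":0,"rz":-0.2,"fingers":0},{"tx":66,"ty":-144,"tz":-70,"rx":0,"ry":0,"rz":-0.28,"fingers":0},{"tx":66,"ty":-144,"tz":-90,"rx":0,"ry":0,"rz":-0.28,"fingers":0},{"tx":66,"ty":-144,"tz":-90,"rx":0,"ry":0,"rz":-0.28,"fingers":0},{"tx":66,"ty":-144,"tz":-90,"rx":0,"ry":0,"rz":-0.28,"fingers":0}]'
python3 - <<'E'
from h import *
from scipy.spatial.transform import Rotation as Ro
o=ctrl.get_obs();R=Ro.from_rotvec(o['orientation']).as_matrix();print(R.round(3),o['ee_pos'],o['ft_force'],o['t'])
S=cam('scene');p=S['pixels'][150:270,180:330];cv2.imwrite('pics/s1.png',cv2.resize(p,None,fx=5,fy=5,interpolation=cv2.INTER_CUBIC))
E
```

```text
t: 2.4
ee_pos: [481.6, -80.9, 121.2]
orientation: [-1.22, 1.191, -1.192]
ft_force: [-0.4, -0.2, 0.2]
width: 87.8
[[ 0.024  0.001  1.   ]
 [-1.    -0.     0.024]
 [ 0.    -1.     0.001]] [481.56866936 -80.94607232 121.20551267] [-0.44948947 -0.24629199  0.22378947] 2.4
```

View pics/s1.png

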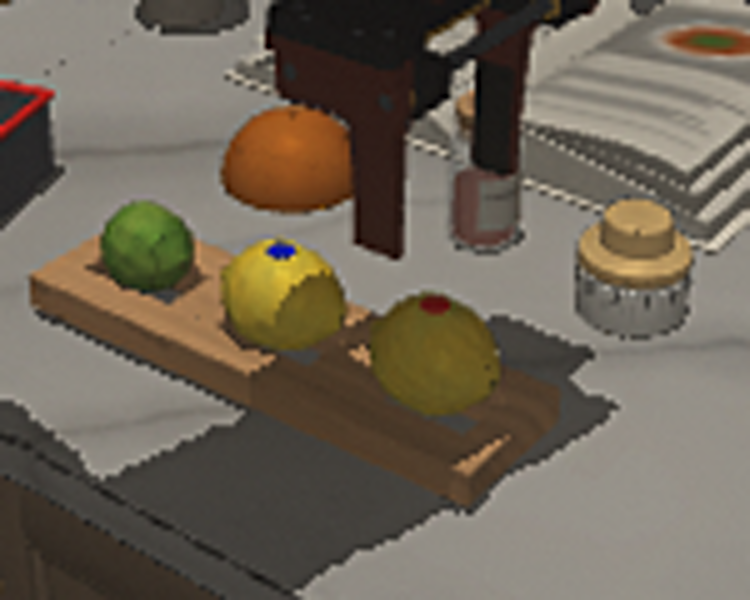

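The open jaws hang above the red-dot lemon (crop (435,305)), spread along x. I'll descend and grip.

```bash
python3 -m creep '[{"tx":0,"ty":0,"tz":-30,"rx":0,"ry":0,"rz":0,"fingers":0},{"tx":0,"ty":0,"tz":-55,"rx":0,"ry":0,"rz":0,"fingers":0},{"tx":0,"ty":0,"tz":-72,"rx":0,"ry":0,"rz":0,"fingers":0},{"tx":0,"ty":0,"tz":-81,"rx":0,"ry":0,"rz":0,"fingers":0},{"tx":0,"ty":0,"tz":-81,"rx":0,"ry":0,"rz":0,"fingers":0},{"tx":0,"ty":0,"tz":-81,"rx":0,"ry":0,"rz":0,"fingers":60},{"tx":0,"ty":0,"tz":-81,"rx":0,"ry":0,"rz":0,"fingers":120},{"tx":0,"ty":0,"tz":-81,"rx":0,"ry":0,"rz":0,"fingers":255},{"tx":0,"ty":0,"tz":-81,"rx":0,"ry":0,"rz":0,"fingers":255},{"tx":0,"ty":0,"tz":-81,"rx":0,"ry":0,"rz":0,"fingers":255}]'
python3 -m creep '[{"tx":0,"ty":0,"tz":0,"rx":0,"ry":0,"rz":0,"fingers":255},{"tx":0,"ty":0,"tz":0,"rx":0,"ry":0,"rz":0,"fingers":255},{"tx":0,"ty":0,"tz":10,"rx":0,"ry":0,"rz":0,"fingers":255},{"tx":0,"ty":0,"tz":25,"rx":0,"ry":0,"rz":0,"fingers":255},{"tx":0,"ty":0,"tz":60,"rx":0,"ry":0,"rz":0,"fingers":255},{"tx":0,"ty":0,"tz":110,"rx":0,"ry":0,"rz":0,"fingers":255},{"tx":0,"ty":0,"tz":110,"rx":0,"ry":0,"rz":0,"fingers":255}]'
python3 - <<'E'
from h import *
S=cam('scene');p=S['pixels'][100:270,130:340];cv2.imwrite('pics/s2.png',cv2.resize(p,None,fx=3.5,fy=3.5,interpolation=cv2.INTER_CUBIC))
E
```

```text
t: 3.7
ee_pos: [481.3, -81.4, 39.7]
orientation: [-1.22, 1.192, -1.192]
ft_force: [-1.5, -1.8, 2.6]
width: 57.4
t: 4.58
ee_pos: [484.2, -81.7, 153.8]
orientation: [-1.215, 1.186, -1.197]
ft_force: [0.2, 0.2, -2.3]
width: 57.6
```

View pics/s2.png

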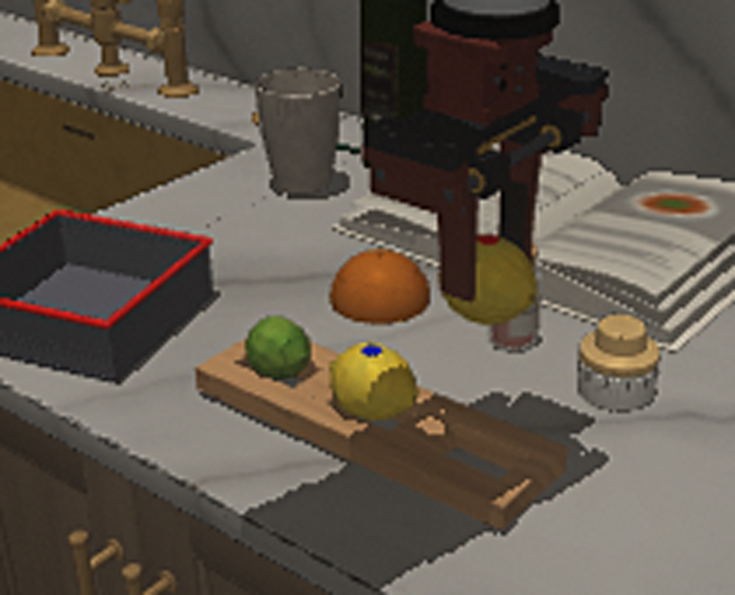

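```bash
python3 -m creep '[{"tx":-3,"ty":25,"tz":0,"rx":0,"ry":0,"rz":0.03,"fingers":255},{"tx":-6,"ty":75,"tz":0,"rx":0,"ry":0,"rz":0.06,"fingers":255},{"tx":-9,"ty":125,"tz":0,"rx":0,"ry":0,"rz":0.1,"fingers":255},{"tx":-12,"ty":175,"tz":0,"rx":0,"ry":0,"rz":0.13,"fingers":255},{"tx":-15,"ty":225,"tz":0,"rx":0,"ry":0,"rz":0.16,"fingers":255},{"tx":-18,"ty":275,"tz":0,"rx":0,"ry":0,"rz":0.2,"fingers":255},{"tx":-21,"ty":325,"tz":0,"rx":0,"ry":0,"rz":0.24,"fingers":255},{"tx":-24,"ty":375,"tz":0,"rx":0,"ry":0,"rz":0.27,"fingers":255},{"tx":-24,"ty":400,"tz":0,"rx":0,"ry":0,"rz":0.27,"fingers":255},{"tx":-24,"ty":400,"tz":0,"rx":0,"ry":0,"rz":0.27,"fingers":255}]'
python3 -m creep '[{"tx":0,"ty":0,"tz":0,"rx":0,"ry":0,"rz":0,"fingers":255},{"tx":0,"ty":0,"tz":0,"rx":0,"ry":0,"rz":0,"fingers":255}]'
python3 - <<'E'
from h import *
S=cam('scene');p=S['pixels'][90:230,80:260];cv2.imwrite('pics/s3.png',cv2.resize(p,None,fx=4,fy=4,interpolation=cv2.INTER_CUBIC))
S=cam('top');p=S['pixels'][160:300,50:230];cv2.imwrite('pics/t3.png',cv2.resize(p,None,fx=4,fy=4,interpolation=cv2.INTER_CUBIC))
E
```

```text
t: 5.88
ee_pos: [456.4, 319.7, 148.3]
orientation: [-1.336, 0.99, -0.988]
ft_force: [-0.3, -0.4, -2.0]
width: 57.8
t: 6.12
ee_pos: [457.1, 317.4, 149.2]
orientation: [-1.334, 0.992, -0.992]
ft_force: [0.8, -0.1, -1.7]
width: 57.2
```

View pics/s3.png

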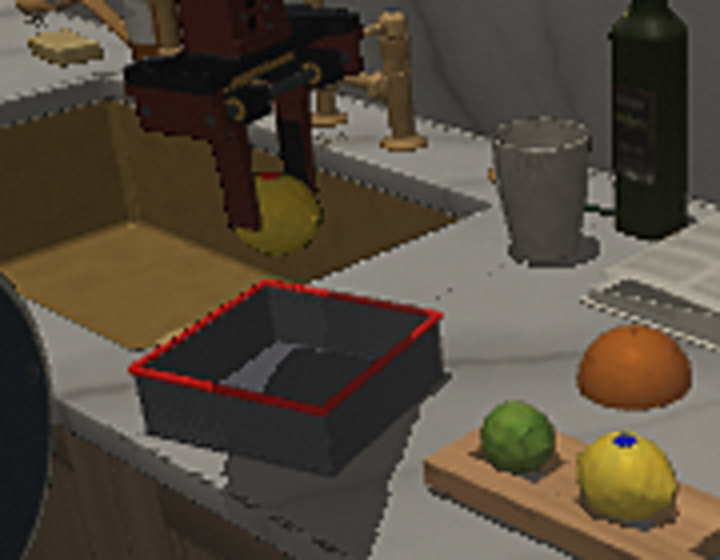

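View pics/t3.png

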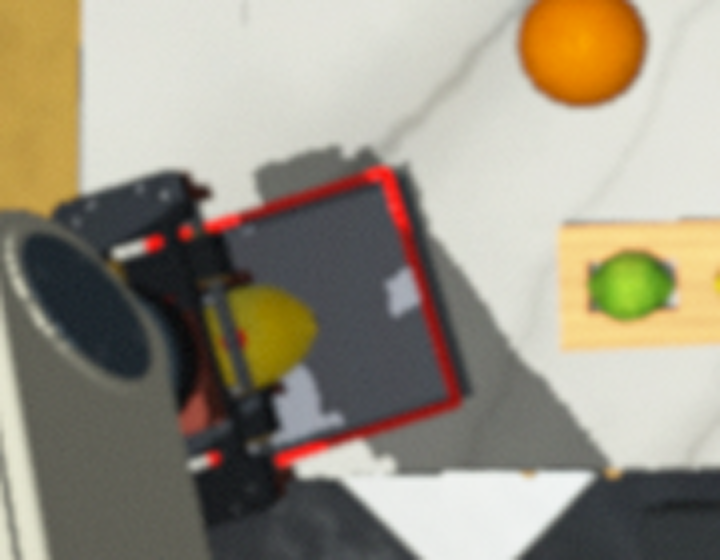

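```bash
python3 -m creep '[{"tx":0,"ty":0,"tz":-40,"rx":0,"ry":0,"rz":0,"fingers":255},{"tx":0,"ty":0,"tz":-75,"rx":0,"ry":0,"rz":0,"fingers":255},{"tx":0,"ty":0,"tz":-100,"rx":0,"ry":0,"rz":0,"fingers":255},{"tx":0,"ty":0,"tz":-115,"rx":0,"ry":0,"rz":0,"fingers":255},{"tx":0,"ty":0,"tz":-120,"rx":0,"ry":0,"rz":0,"fingers":255},{"tx":0,"ty":0,"tz":-122,"rx":0,"ry":0,"rz":0,"fingers":255},{"tx":0,"ty":0,"tz":-123,"rx":0,"ry":0,"rz":0,"fingers":255},{"tx":0,"ty":0,"tz":-124,"rx":0,"ry":0,"rz":0,"fingers":255}]'
python3 -m creep '[{"tx":0,"ty":0,"tz":0,"rx":0,"ry":0,"rz":0,"fingers":255},{"tx":0,"ty":0,"tz":-1,"rx":0,"ry":0,"rz":0,"fingers":255},{"tx":0,"ty":0,"tz":-1,"rx":0,"ry":0,"rz":0,"fingers":255}]'
```

```text
t: 7.22
ee_pos: [457.8, 319.0, 26.2]
orientation: [-1.332, 0.99, -0.991]
ft_force: [0.4, -1.0, -1.4]
width: 57.5
t: 7.6
ee_pos: [457.3, 318.7, 24.6]
orientation: [-1.334, 0.991, -0.991]
ft_force: [0.3, -0.6, -1.7]
width: 57.5
```

No contact yet, so I'll lower a little further.

```bash
python3 -m creep '[{"tx":0,"ty":0,"tz":-1,"rx":0,"ry":0,"rz":0,"fingers":255},{"tx":0,"ty":0,"tz":-1,"rx":0,"ry":0,"rz":0,"fingers":255}]'
python3 -m creep '[{"tx":0,"ty":0,"tz":-1,"rx":0,"ry":0,"rz":0,"fingers":255},{"tx":0,"ty":0,"tz":-1,"rx":0,"ry":0,"rz":0,"fingers":255}]'
```

```text
t: 7.85
ee_pos: [457.4, 318.8, 23.8]
orientation: [-1.334, 0.991, -0.991]
ft_force: [-1.2, 0.3, 2.8]
width: 57.5
t: 8.1
ee_pos: [457.4, 318.9, 23.7]
orientation: [-1.333, 0.991, -0.991]
ft_force: [-3.4, -1.7, 12.6]
width: 57.5
```

```bash
python3 -m creep '[{"tx":0,"ty":0,"tz":1,"rx":0,"ry":0,"rz":0,"fingers":255},{"tx":0,"ty":0,"tz":1,"rx":0,"ry":0,"rz":0,"fingers":0},{"tx":0,"ty":0,"tz":1,"rx":0,"ry":0,"rz":0,"fingers":0},{"tx":0,"ty":0,"tz":1,"rx":0,"ry":0,"rz":0,"fingers":0},{"tx":0,"ty":0,"tz":1,"rx":0,"ry":0,"rz":0,"fingers":0},{"tx":0,"ty":0,"tz":20,"rx":0,"ry":0,"rz":0,"fingers":0},{"tx":0,"ty":0,"tz":60,"rx":0,"ry":0,"rz":0,"fingers":0},{"tx":0,"ty":0,"tz":120,"rx":0,"ry":0,"rz":0,"fingers":0},{"tx":0,"ty":0,"tz":180,"rx":0,"ry":0,"rz":0,"fingers":0},{"tx":0,"ty":0,"tz":187,"rx":0,"ry":0,"rz":0,"fingers":0}]'
python3 - <<'E'
from h import *
S=cam('scene');p=S['pixels'][90:230,80:260];cv2.imwrite('pics/s4.png',cv2.resize(p,None,fx=4,fy=4,interpolation=cv2.INTER_CUBIC))
E
```

```text
t: 9.35
ee_pos: [459.7, 320.3, 215.6]
orientation: [-1.324, 0.987, -0.992]
ft_force: [0.7, 1.1, 0.1]
width: 87.6
```

View pics/s4.png

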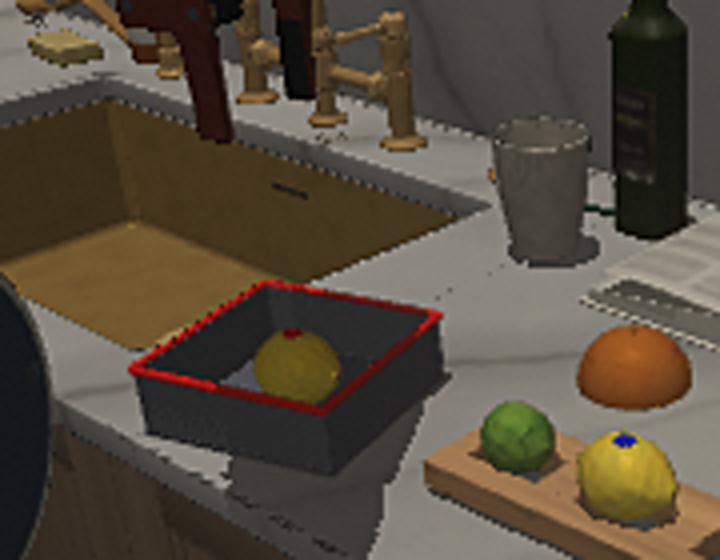

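The scene shows the red-dot lemon resting inside the bin at crop (297,365). The other fruit haven't moved. Next is the tester; I'll put the jaws along y to stay clear of the lookalike behind it.

```bash
python3 -m creep '[{"tx":0,"ty":-25,"tz":0,"rx":0,"ry":0,"rz":-0.1,"fingers":0},{"tx":0,"ty":-75,"tz":0,"rx":0,"ry":0,"rz":-0.23,"fingers":0},{"tx":0,"ty":-125,"tz":0,"rx":0,"ry":0,"rz":-0.36,"fingers":0},{"tx":0,"ty":-175,"tz":0,"rx":0,"ry":0,"rz":-0.5,"fingers":0},{"tx":0,"ty":-225,"tz":0,"rx":0,"ry":0,"rz":-0.64,"fingers":0},{"tx":0,"ty":-275,"tz":0,"rx":0,"ry":0,"rz":-0.78,"fingers":0},{"tx":0,"ty":-325,"tz":0,"rx":0,"ry":0,"rz":-0.92,"fingers":0},{"tx":0,"ty":-375,"tz":0,"rx":0,"ry":0,"rz":-1.06,"fingers":0},{"tx":0,"ty":-425,"tz":0,"rx":0,"ry":0,"rz":-1.2,"fingers":0},{"tx":0,"ty":-475,"tz":0,"rx":0,"ry":0,"rz":-1.34,"fingers":0}]'
python3 -m creep '[{"tx":-1,"ty":-50,"tz":0,"rx":0,"ry":0,"rz":-0.13,"fingers":0},{"tx":-2,"ty":-100,"tz":0,"rx":0,"ry":0,"rz":-0.26,"fingers":0},{"tx":-2.7,"ty":-150,"tz":0,"rx":0,"ry":0,"rz":-0.38,"fingers":0},{"tx":-2.7,"ty":-182,"tz":0,"rx":0,"ry":0,"rz":-0.38,"fingers":0},{"tx":-2.7,"ty":-182,"tz":-20,"rx":0,"ry":0,"rz":-0.38,"fingers":0},{"tx":-2.7,"ty":-182,"tz":-45,"rx":0,"ry":0,"rz":-0.38,"fingers":0},{"tx":-2.7,"ty":-182,"tz":-45,"rx":0,"ry":0,"rz":-0.38,"fingers":0},{"tx":-2.7,"ty":-182,"tz":-45,"rx":0,"ry":0,"rz":-0.38,"fingers":0}]'
python3 - <<'E'
from h import *
from scipy.spatial.transform import Rotation as Ro
o=ctrl.get_obs();R=Ro.from_rotvec(o['orientation']).as_matrix();print(R.round(3),o['ee_pos'],o['qpos'],o['t'])
S=cam('scene');p=S['pixels'][190:320,310:430];cv2.imwrite('pics/s5.png',cv2.resize(p,None,fx=4.5,fy=4.5,interpolation=cv2.INTER_CUBIC))
E
```

```text
t: 10.65
ee_pos: [456.1, -157.5, 208.5]
orientation: [-0.514, 1.932, -1.929]
ft_force: [0.8, -0.2, -0.5]
width: 87.8
t: 11.65
ee_pos: [454.6, -338.1, 164.6]
orientation: [-0.155, 2.147, -2.146]
ft_force: [-0.1, 0.7, 0.4]
width: 87.8
[[-0.99  -0.001  0.143]
 [-0.143  0.    -0.99 ]
 [ 0.    -1.    -0.   ]] [ 454.56938838 -338.10917929  164.61469303] [-6.60524967e-01  3.96725492e-01  1.79574993e+00 -8.13701278e-06
  9.49805311e-01  7.66313079e-01] 11.65
```

View pics/s5.png

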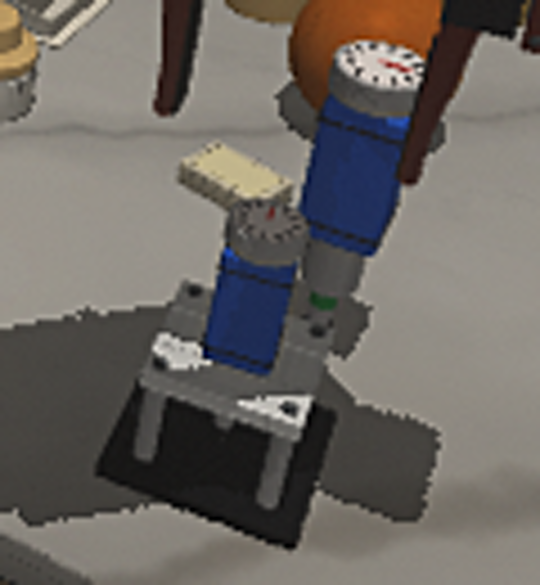

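The fingers straddle the small tester, with tips at crop (165,110) and (408,180). I'll descend to mid-handle and close.

```bash
python3 -m creep '[{"tx":0,"ty":0,"tz":-30,"rx":0,"ry":0,"rz":0,"fingers":0},{"tx":0,"ty":0,"tz":-60,"rx":0,"ry":0,"rz":0,"fingers":0},{"tx":0,"ty":0,"tz":-77,"rx":0,"ry":0,"rz":0,"fingers":0},{"tx":0,"ty":0,"tz":-82,"rx":0,"ry":0,"rz":0,"fingers":0},{"tx":0,"ty":0,"tz":-82,"rx":0,"ry":0,"rz":0,"fingers":0},{"tx":0,"ty":0,"tz":-82,"rx":0,"ry":0,"rz":0,"fingers":100},{"tx":0,"ty":0,"tz":-82,"rx":0,"ry":0,"rz":0,"fingers":140},{"tx":0,"ty":0,"tz":-82,"rx":0,"ry":0,"rz":0,"fingers":150},{"tx":0,"ty":0,"tz":-82,"rx":0,"ry":0,"rz":0,"fingers":255},{"tx":0,"ty":0,"tz":-82,"rx":0,"ry":0,"rz":0,"fingers":255}]'
python3 -m creep '[{"tx":0,"ty":0,"tz":0,"rx":0,"ry":0,"rz":0,"fingers":255},{"tx":0,"ty":0,"tz":0,"rx":0,"ry":0,"rz":0,"fingers":255},{"tx":0,"ty":0,"tz":0,"rx":0,"ry":0,"rz":0,"fingers":255},{"tx":0,"ty":0,"tz":0,"rx":0,"ry":0,"rz":0,"fingers":255}]'
python3 - <<'E'
from h import *
S=cam('scene');p=S['pixels'][190:320,310:430];cv2.imwrite('pics/s6.png',cv2.resize(p,None,fx=4.5,fy=4.5,interpolation=cv2.INTER_CUBIC))
E
```

```text
t: 12.95
ee_pos: [454.6, -338.3, 82.6]
orientation: [-0.155, 2.147, -2.147]
ft_force: [-0.8, 0.0, 0.0]
width: 41.3
t: 13.45
ee_pos: [454.7, -338.3, 82.6]
orientation: [-0.155, 2.147, -2.147]
ft_force: [-0.0, -0.1, -0.4]
width: 33.3
```

View pics/s6.png

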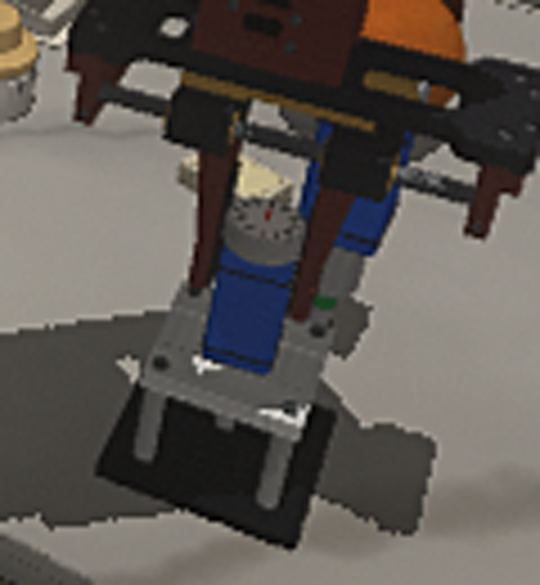

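```bash
python3 -m creep '[{"tx":0,"ty":0,"tz":0,"rx":0,"ry":0,"rz":0,"fingers":255},{"tx":0,"ty":0,"tz":0,"rx":0,"ry":0,"rz":0,"fingers":255}]'
```

```text
t: 13.75
ee_pos: [454.7, -338.3, 82.6]
orientation: [-0.155, 2.147, -2.147]
ft_force: [0.3, -0.6, -0.4]
width: 33.0
```

```bash
python3 - <<'E'
from h import *
np.set_printoptions(precision=1,suppress=True)
S={};
im=cam('scene')
f=lambda x,y,a,b:((x+.5)/7-.5+a,(y+.5)/7-.5+b)
a=onz(im,*f(210,241,325,235),62);b=onz(im,*f(318,271,325,235),62);print(a,b,np.linalg.norm(a-b),np.degrees(np.arctan2((a-b)[1],(a-b)[0]))-90)
c=cv2.imread('pics/scene0.png')[215:315,325:410];cv2.imwrite('pics/c0.png',cv2.resize(c[25:70,20:65],None,fx=12,fy=12,interpolation=cv2.INTER_NEAREST))
c=im['pixels'][215:315,325:410];cv2.imwrite('pics/c1.png',cv2.resize(c[0:70,10:75],None,fx=8,fy=8,interpolation=cv2.INTER_NEAREST))
T=cam('top');cv2.imwrite('pics/t1.png',cv2.resize(T['pixels'][180:270,330:420],None,fx=6,fy=6,interpolation=cv2.INTER_CUBIC))
E
```

```text
[ 439.3 -327.6   62. ] [ 446.5 -356.7   62. ] 30.003985881545493 13.899168696709708
```

View pics/c0.png

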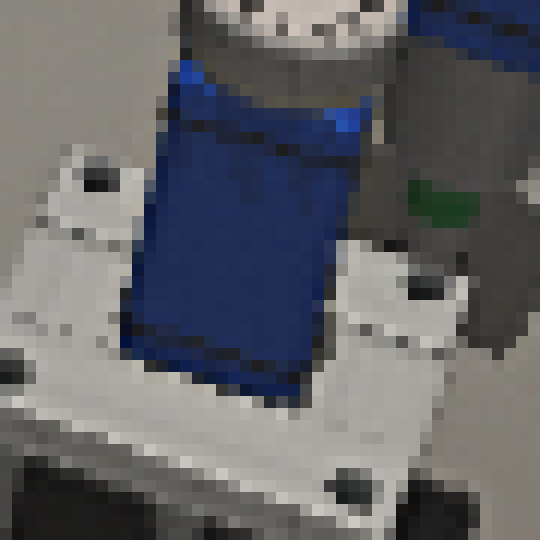

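View pics/c1.png

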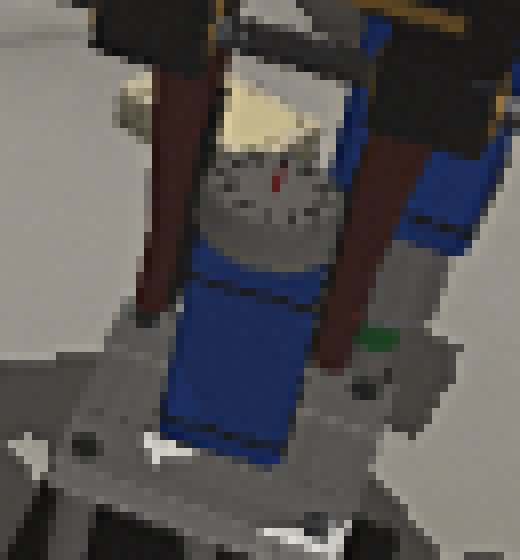

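View pics/t1.png

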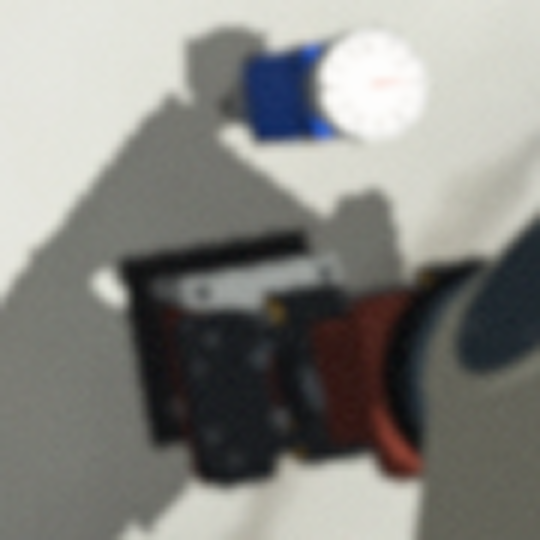

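```bash
python3 - <<'E'
from h import *
from workcell import ctrl
S=cam('scene')
K=S
def edge(img,n):
    # bottom edge of blue handle: lowest blue pixel per column
    hsv=cv2.cvtColor(img,cv2.COLOR_BGR2HSV).astype(int)
    m=((hsv[...,0]>100)&(hsv[...,0]<135)&(hsv[...,1]>110)&(hsv[...,2]>35))
    m[:,:350]=0;m[:,378:]=0;m[:240]=0;m[282:]=0
    pts=[]
    for u in range(356,370):
        v=np.where(m[:,u])[0]
        # subpixel by blue-red gradient
        col=(img[:,u,0].astype(float)-img[:,u,2])[v.max()-4:v.max()+6]
        hi=np.median(col[:3]);lo=np.median(col[-3:]);t=(hi+lo)/2
        i=[k for k in range(len(col)-1) if col[k]>=t>col[k+1]][-1]
        pts.append((u,v.max()-4+i+(col[i]-t)/(col[i]-col[i+1])))
    pts=np.array(pts);w=np.array([onz(K,*p,62)[:2] for p in pts],np.float32)
    vx,vy,x0,y0=cv2.fitLine(w,cv2.DIST_HUBER,0,.01,.01).ravel()
    print(n,np.degrees(np.arctan2(vy,vx)),w[[0,-1]],pts[[0,-1]])
edge(cv2.imread('pics/scene0.png'),'before');edge(S['pixels'],'now')
E
```

```text
before -78.194115 [[ 439.5938  -330.49673]
 [ 446.6498  -354.63583]] [[356.         269.52419355]
 [369.         272.77631579]]
now -76.9861 [[ 440.14478 -330.26532]
 [ 447.10156 -354.46198]] [[356.         269.32394366]
 [369.         272.61184211]]
```

Reading 33 mm on a 30 mm handle, and the handle is yawed about 12.5° against 8.2° for the jaws. I'll open slightly, align the yaw, go 5 mm lower and grip again.

```bash
python3 -m creep '[{"tx":0,"ty":0,"tz":0,"rx":0,"ry":0,"rz":0,"fingers":110},{"tx":0,"ty":0,"tz":0,"rx":0,"ry":0,"rz":0,"fingers":110},{"tx":0,"ty":0,"tz":-2,"rx":0,"ry":0,"rz":0.03,"fingers":110},{"tx":0,"ty":0,"tz":-4,"rx":0,"ry":0,"rz":0.075,"fingers":110},{"tx":0,"ty":0,"tz":-5,"rx":0,"ry":0,"rz":0.075,"fingers":110}]'
python3 -m creep '[{"tx":0,"ty":0,"tz":0,"rx":0,"ry":0,"rz":0,"fingers":255},{"tx":0,"ty":0,"tz":0,"rx":0,"ry":0,"rz":0,"fingers":255},{"tx":0,"ty":0,"tz":0,"rx":0,"ry":0,"rz":0,"fingers":255},{"tx":0,"ty":0,"tz":0,"rx":0,"ry":0,"rz":0,"fingers":255},{"tx":0,"ty":0,"tz":0,"rx":0,"ry":0,"rz":0,"fingers":255}]'
```

```text
t: 14.52
ee_pos: [454.6, -338.2, 77.4]
orientation: [-0.232, 2.106, -2.105]
ft_force: [0.4, -0.3, 0.8]
width: 50.0
t: 15.15
ee_pos: [454.7, -338.4, 77.6]
orientation: [-0.231, 2.106, -2.106]
ft_force: [0.9, -1.0, -0.4]
width: 33.3
```

```bash
python3 -m creep '[{"tx":0,"ty":0,"tz":0,"rx":0,"ry":0,"rz":0,"fingers":255},{"tx":0,"ty":0,"tz":0,"rx":0,"ry":0,"rz":0,"fingers":255},{"tx":0,"ty":0,"tz":4,"rx":0,"ry":0,"rz":0,"fingers":255},{"tx":0,"ty":0,"tz":12,"rx":0,"ry":0,"rz":0,"fingers":255},{"tx":0,"ty":0,"tz":25,"rx":0,"ry":0,"rz":0,"fingers":255},{"tx":0,"ty":0,"tz":40,"rx":0,"ry":0,"rz":0,"fingers":255},{"tx":0,"ty":0,"tz":55,"rx":0,"ry":0,"rz":0,"fingers":255},{"tx":0,"ty":0,"tz":70,"rx":0,"ry":0,"rz":0,"fingers":255},{"tx":0,"ty":0,"tz":80,"rx":0,"ry":0,"rz":0,"fingers":255},{"tx":0,"ty":0,"tz":80,"rx":0,"ry":0,"rz":0,"fingers":255}]'
python3 -m creep '[{"tx":0,"ty":0,"tz":0,"rx":0,"ry":0,"rz":0,"fingers":255},{"tx":0,"ty":0,"tz":0,"rx":0,"ry":0,"rz":0,"fingers":255}]'
python3 - <<'E'
from h import *
im=cam('scene')
cv2.imwrite('pics/c2.png',cv2.resize(im['pixels'][170:310,320:430],None,fx=5,fy=4.28*5/4.28,interpolation=cv2.INTER_CUBIC)[:600])
E
```

```text
t: 16.4
ee_pos: [455.1, -338.6, 158.6]
orientation: [-0.23, 2.104, -2.107]
ft_force: [-0.6, -0.5, -2.0]
width: 33.3
t: 16.65
ee_pos: [454.3, -338.0, 156.9]
orientation: [-0.232, 2.107, -2.105]
ft_force: [-1.2, 0.5, -0.8]
width: 33.1
```

View pics/c2.png

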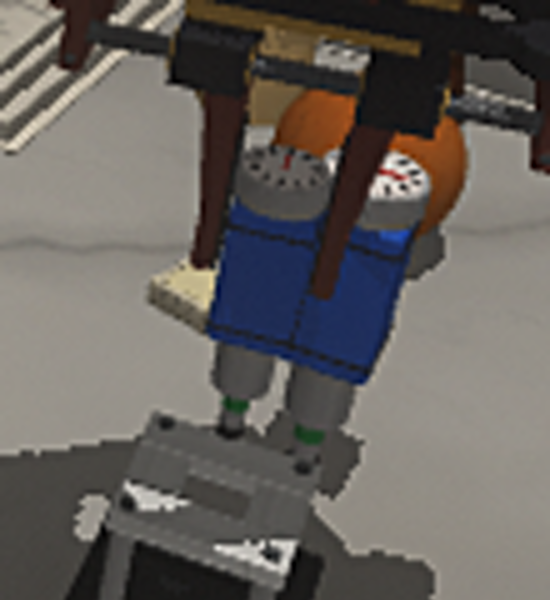

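```bash
python3 - <<'E'
from h import *
im=cam('scene');np.set_printoptions(precision=1,suppress=True)
for z in(91,142,202,214): print(z,(proj(im,[454.5,-338.3,z])-[320,170])*5+2)
cv2.imwrite('pics/c3.png',cv2.resize(im['pixels'][195:265,355:395],None,fx=8.5,fy=8.5,interpolation=cv2.INTER_CUBIC))
print([(proj(im,[454.5,-338.3,z])-[355,195]+.5)*8.5 for z in (91,142)])
E
```

```text
91 [227.7 432.1]
142 [251.2 328.6]
202 [281.3 196.1]
214 [287.6 168. ]
[array([ 90.4, 523. ]), array([130.3, 347. ])]
```

View pics/c3.png

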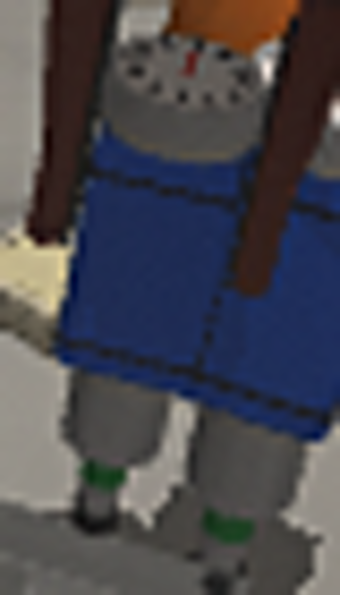

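The tester is lifted. Its dial is at crop c2 (286,170) against a predicted (288,168), and its tip at (231,433) against (228,432), so it hangs upright. I'll carry it gently over the blue dot.

```bash
python3 -m creep '[{"tx":0,"ty":8,"tz":10,"rx":0,"ry":0,"rz":0,"fingers":255},{"tx":2,"ty":25,"tz":20,"rx":0,"ry":0,"rz":0,"fingers":255},{"tx":4,"ty":50,"tz":20,"rx":0,"ry":0,"rz":0,"fingers":255},{"tx":7,"ty":85,"tz":20,"rx":0,"ry":0,"rz":0,"fingers":255},{"tx":10,"ty":120,"tz":20,"rx":0,"ry":0,"rz":0,"fingers":255},{"tx":13,"ty":155,"tz":20,"rx":0,"ry":0,"rz":0,"fingers":255},{"tx":16,"ty":190,"tz":20,"rx":0,"ry":0,"rz":0,"fingers":255},{"tx":18,"ty":225,"tz":20,"rx":0,"ry":0,"rz":0,"fingers":255},{"tx":20,"ty":260,"tz":20,"rx":0,"ry":0,"rz":0,"fingers":255},{"tx":22,"ty":290,"tz":20,"rx":0,"ry":0,"rz":0,"fingers":255}]'
python3 -m creep '[{"tx":2,"ty":30,"tz":0,"rx":0,"ry":0,"rz":0,"fingers":255},{"tx":2.8,"ty":50,"tz":0,"rx":0,"ry":0,"rz":0,"fingers":255},{"tx":2.8,"ty":59,"tz":-5,"rx":0,"ry":0,"rz":0,"fingers":255},{"tx":2.8,"ty":62,"tz":-12,"rx":0,"ry":0,"rz":0,"fingers":255},{"tx":2.8,"ty":62,"tz":-18,"rx":0,"ry":0,"rz":0,"fingers":255},{"tx":2.8,"ty":62,"tz":-20,"rx":0,"ry":0,"rz":0,"fingers":255},{"tx":2.8,"ty":62,"tz":-20,"rx":0,"ry":0,"rz":0,"fingers":255},{"tx":2.8,"ty":62,"tz":-20,"rx":0,"ry":0,"rz":0,"fingers":255}]'
python3 - <<'E'
from h import *
im=cam('scene');print(ctrl.get_obs()['ft_force'],ctrl.get_obs()['width'])
cv2.imwrite('pics/c4.png',cv2.resize(im['pixels'][135:230,195:275],None,fx=6.3,fy=6.3,interpolation=cv2.INTER_CUBIC))
np.set_printoptions(precision=1,suppress=True)
for z in(91,142,202,214): print(z,(proj(im,[479.5,14,z])-[195,135]+.5)*6.3)
t=cam('top');cv2.imwrite('pics/c4t.png',cv2.resize(t['pixels'][190:260,190:290],None,fx=6,fy=6,interpolation=cv2.INTER_CUBIC))
E
```

```text
t: 18.0
ee_pos: [476.5, -46.1, 178.5]
orientation: [-0.231, 2.105, -2.105]
ft_force: [0.2, 0.1, -1.9]
width: 32.8
t: 19.0
ee_pos: [479.6, 13.4, 157.6]
orientation: [-0.231, 2.106, -2.106]
ft_force: [0.6, -0.6, -1.7]
width: 33.2
[-0.1033442  -0.56329686 -0.76243145] 32.85675636994497
91 [259.4 378.6]
142 [257.8 266.7]
202 [255.9 126.1]
214 [255.5  96.8]
```

View pics/c4.png

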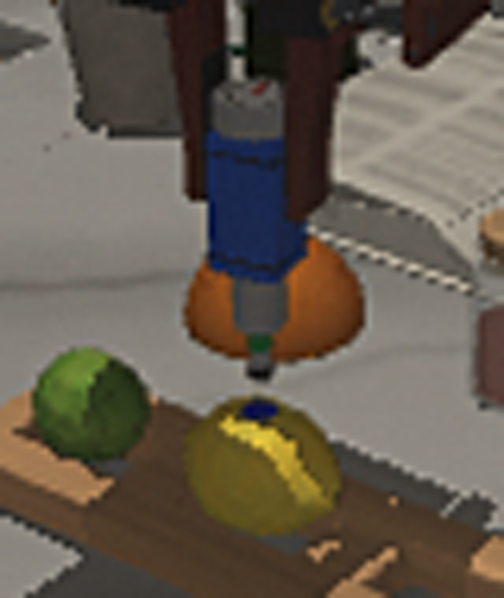

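View pics/c4t.png

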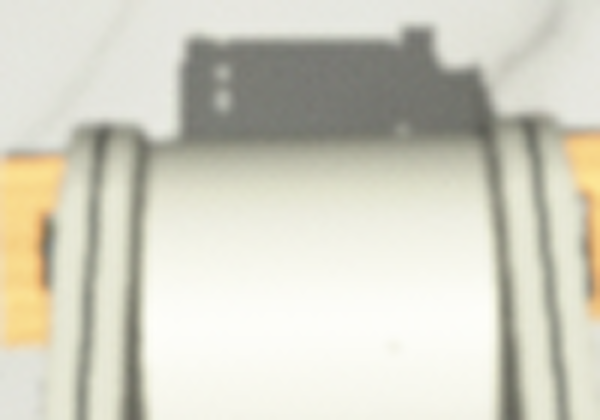

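The tester hangs upright above the dot. The tip is at crop (260,375) and the dot at (261,411), both on the predicted vertical line (259). I'll press down in small steps.

```bash
python3 -m creep '[{"tx":0,"ty":0,"tz":-4,"rx":0,"ry":0,"rz":0,"fingers":255},{"tx":0,"ty":0,"tz":-8,"rx":0,"ry":0,"rz":0,"fingers":255},{"tx":0,"ty":0,"tz":-11,"rx":0,"ry":0,"rz":0,"fingers":255},{"tx":0,"ty":0,"tz":-13,"rx":0,"ry":0,"rz":0,"fingers":255},{"tx":0,"ty":0,"tz":-15,"rx":0,"ry":0,"rz":0,"fingers":255},{"tx":0,"ty":0,"tz":-17,"rx":0,"ry":0,"rz":0,"fingers":255},{"tx":0,"ty":0,"tz":-18,"rx":0,"ry":0,"rz":0,"fingers":255},{"tx":0,"ty":0,"tz":-18,"rx":0,"ry":0,"rz":0,"fingers":255}]'
python3 - <<'E'
from h import *
im=cam('scene');f=[]
for _ in range(4):
    im=cam('scene');f.append(ctrl.get_obs()['ft_force'])
print(np.mean(f,0),ctrl.get_obs()['ee_pos'])
cv2.imwrite('pics/c5.png',cv2.resize(im['pixels'][140:220,205:265],None,fx=7.5,fy=7.5,interpolation=cv2.INTER_CUBIC))
E
```

```text
t: 20.1
ee_pos: [479.6, 13.7, 139.7]
orientation: [-0.231, 2.106, -2.106]
ft_force: [-0.9, -1.2, 0.5]
width: 33.2
[-0.12431598 -0.19511643  0.29279147] [479.53875472  13.71757734 139.67537176]
```

View pics/c5.png

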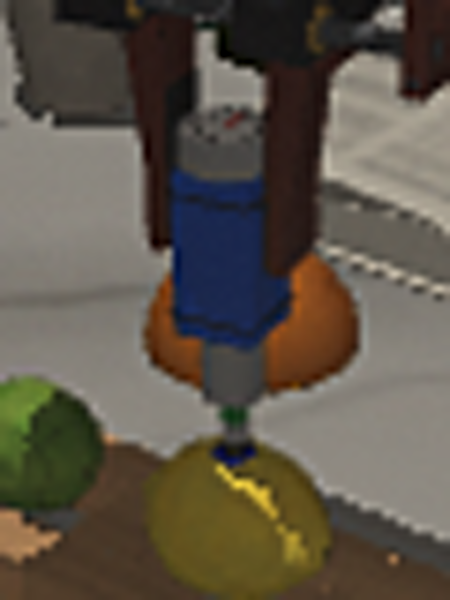

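Contact: the force changed by about 2 N, which means roughly 2–3 mm of travel. I'll go 4 mm further.

```bash
python3 -m creep '[{"tx":0,"ty":0,"tz":-1,"rx":0,"ry":0,"rz":0,"fingers":255},{"tx":0,"ty":0,"tz":-2,"rx":0,"ry":0,"rz":0,"fingers":255},{"tx":0,"ty":0,"tz":-3,"rx":0,"ry":0,"rz":0,"fingers":255},{"tx":0,"ty":0,"tz":-4,"rx":0,"ry":0,"rz":0,"fingers":255},{"tx":0,"ty":0,"tz":-4,"rx":0,"ry":0,"rz":0,"fingers":255},{"tx":0,"ty":0,"tz":-4,"rx":0,"ry":0,"rz":0,"fingers":255}]'
python3 - <<'E'
from h import *
f=[]
for _ in range(8):
    im=cam('scene');f.append(ctrl.get_obs()['ft_force'])
print(np.mean(f,0),ctrl.get_obs()['ee_pos'])
cv2.imwrite('pics/c6.png',cv2.resize(im['pixels'][140:220,205:265],None,fx=7.5,fy=7.5,interpolation=cv2.INTER_CUBIC))
cv2.imwrite('pics/c7.png',cv2.resize(im['pixels'][178:208,223:249],None,fx=20,fy=20,interpolation=cv2.INTER_CUBIC))
np.set_printoptions(precision=1,suppress=True)
for z in(134.,119,93,76): print(z,(proj(im,[479.5,14,z])-[223,178]+.5)*20)
E
```

```text
t: 21.1
ee_pos: [479.4, 13.7, 135.6]
orientation: [-0.231, 2.106, -2.106]
ft_force: [0.2, -0.0, 1.3]
width: 33.2
[ 0.12071234 -0.40009457  0.84466759] [479.46872083  13.70681823 135.59479997]
134.0 [259.2  43.7]
119 [260.7 149.5]
93 [263.2 328.4]
76 [264.8 442.6]
```

View pics/c6.png

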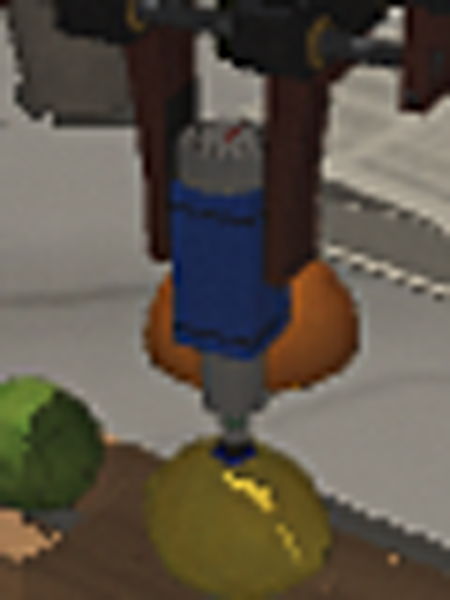

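View pics/c7.png

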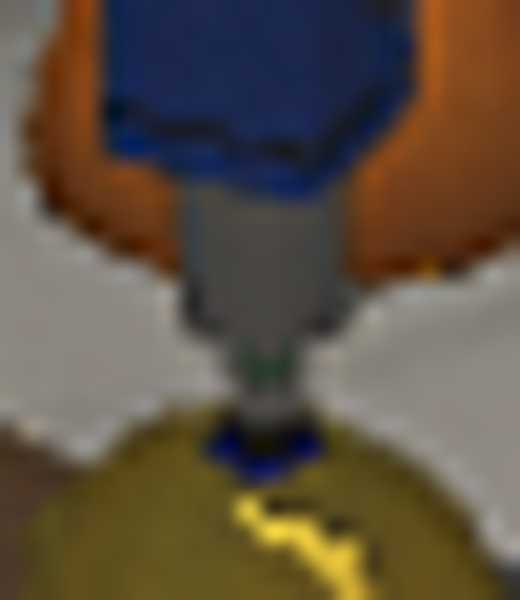

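```bash
python3 -m creep '[{"tx":0,"ty":0,"tz":-0.5,"rx":0,"ry":0,"rz":0,"fingers":255},{"tx":0,"ty":0,"tz":-1,"rx":0,"ry":0,"rz":0,"fingers":255},{"tx":0,"ty":0,"tz":-1.4,"rx":0,"ry":0,"rz":0,"fingers":255},{"tx":0,"ty":0,"tz":-1.4,"rx":0,"ry":0,"rz":0,"fingers":255},{"tx":0,"ty":0,"tz":-1.4,"rx":0,"ry":0,"rz":0,"fingers":255}]'
python3 - <<'E'
from h import *
f=[]
for _ in range(12):
    im=cam('scene');f.append(ctrl.get_obs()['ft_force'])
print(np.mean(f,0),np.std(f,0),ctrl.get_obs()['ee_pos'],ctrl.get_obs()['t'])
cv2.imwrite('pics/c8.png',cv2.resize(im['pixels'][178:208,223:249],None,fx=20,fy=20,interpolation=cv2.INTER_CUBIC))
cv2.imwrite('pics/full8.png',im['pixels'])
E
```

```text
t: 22.12
ee_pos: [479.5, 13.7, 134.2]
orientation: [-0.231, 2.106, -2.106]
ft_force: [0.6, -0.3, 0.0]
width: 33.2
[ 0.04931096 -0.04245667  1.37485954] [0.5143597  0.31784272 0.44309959] [479.42942349  13.72037212 134.17798402] 22.725
```

View pics/c8.png

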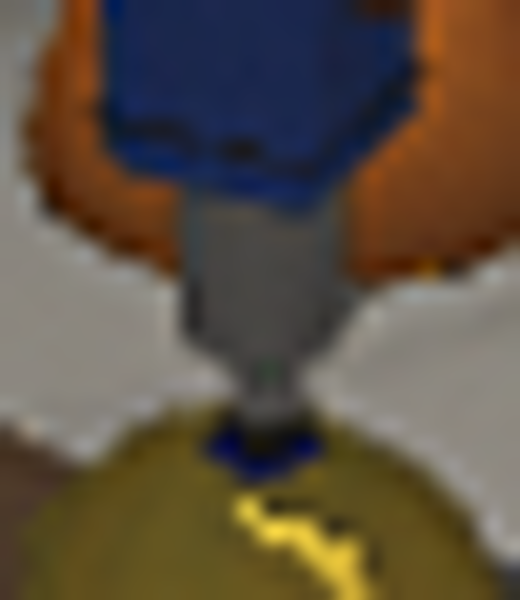

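View pics/full8.png

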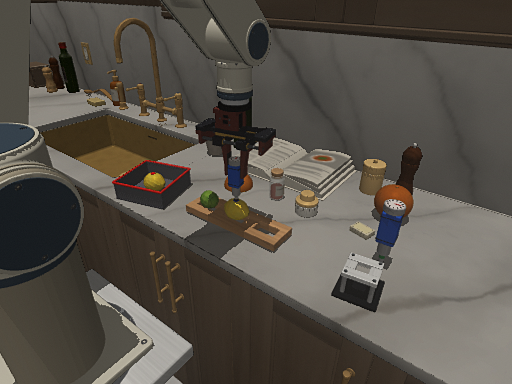

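The band has all but disappeared under the barrel at crop (270,370), which puts travel at about 6–7 mm. The net force of about 3 N fits half travel. The rejected lemon is in the bin, and the lime, timer, jar and matchbox haven't moved. I'm handing in now.

```bash
python3 - <<'E'
from workcell import ctrl
print(ctrl.close_job())
E
```

```text
the job is handed in; nothing more can be done
None
```

I put the red-dot lemon in the reject bin, lowering it until it touched the floor before letting go. Then I lifted the smaller tester out of its stand and pressed it upright on the blue dot of the other lemon. I handed the job in at about 22.7 s with the gripper still holding it there.

**Last checks:**
- **Plunger travel:** three estimates, all inside the 3.5–10.5 mm band. The net push of about 3.1 N gives about 7 mm. The green band almost hidden behind the barrel gives about 6–6.5 mm. The tool height gives about 7.5–8.5 mm, less exact because the dot's height is only known to about 1 mm.
- **Position and tilt:** the tester stood upright when I checked it just above the dot, and the last pictures show the tip on the dot.
- **Scene:** in the last scene picture the rejected lemon is in the bin, and the lime, blue-dot lemon and everything else are in place.

**One check disagreed:** the gripper read about 33 mm on the 30 mm handle, and still did after I lined it up with the handle and gripped again lower down. The fingers may also be touching the 34 mm cap. The hold stayed steady while I lifted, carried and pressed.

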